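# Run the sample carton into the dispatch bay

## Task

Push the open carton of wine samples along the roller track into the yellow-sided bay under the wire drainer shelf, squeezing the sprung buffer at the end until the red pawl springs up behind the carton, then back away so that it stays locked there, square in the bay. Push it steadily and gently, flat on the rollers (no ramming, no shoving it to coast), and leave the flask, the measuring jar and the jug where they stand.

Things in the scene. Friction and masses are not known exactly. Their poses are not given: they have to be found in the camera images.
- track: Fixed bench-top roller track, 660 x 200 mm. Origin at bench height on its centre line; x points along it in the direction of travel, into the bay, y across, z up. The tops of its 20 free-turning steel rollers (22 mm dia, 32 mm apart, lying across) are 80 mm above the bench, from x = -0.33 to 0.30; the side frames' tops are 4 mm lower.
- bay_mouth (a point): Mouth of the bay, at roller-top height: track x = -0.01, y = 0 (axes as the track's). Here the yellow side guides begin, 184 mm apart; they narrow to a clear 128 mm at track x = 0.06, then run straight to x = 0.305. The guides' tops are 30 mm above the rollers.
- shelf_edge (a point): Middle of the wire shelf's near edge (axes as the track's): track x = 0.08, 168 mm above the rollers; wires 8 mm thick, underside 164 mm above the rollers. The shelf covers track x = 0.076 to 0.374, y = +-0.13, on posts at x = 0.15 and 0.345, y = +-0.125; a jug and a glass drain on its far part. A tool pushing the carton home must lean back and reach under this edge.
- home (a point): Where the origin of the locked carton belongs (axes as the track's): track x = 0.185, y = 0, at roller-top height. The carton's rear face is then at track x = 0.10, 24 mm inside the shelf's near edge.
- carton: Open carton with six sample bottles packed fast in it, 0.54 to 0.94 kg. 170 mm long (its x), 120 wide (y), walls 95 high, caps to 123. Origin: centre of underside. Starts at the entry end, askew and off centre; rear face at its own x = -85 mm. Rolls at 1 N and does not turn by itself: pushed behind its rearmost corner, it turns square as its front bears on a guide; else it may wedge there.
- pawl (a joint): Red anti-runback pawl, 24 mm wide, mid-track, pivot at track x = 0.05; rad, 0 = up (nose 10 mm above the rollers, stop face at track x = 0.10), about 0.20 = held level with the rollers by a carton over it (about 1.5 N). Springs up by itself once the carton's rear face has passed track x = 0.103 or a little more, and then blocks the way back.
- buffer (a joint): Sprung buffer plate at the bay's end, 84 x 44 mm, centred 45 mm above the rollers; m, 0 = free, face at track x = 0.262, grows as it is pushed in; rigid stop at 0.016 (carton's rear face at track x = 0.108). Spring 2 N at first touch, 0.7 N more per mm: about 10 N when the pawl clears, 13 N at the stop. It pushes an unlocked carton back out.
- flask: Sample bottle of red wine with a white cap, 52 mm dia, 135 mm high, loose on the bench beyond the track; origin at the centre of its underside. Not to be moved.
- jar: Slim clear measuring jar with wine on a white 80 mm foot, 226 mm high, loose on the bench beyond the track; origin at the centre of its underside. Not to be moved.
- jug: Small translucent jug with a handle, 90 mm dia, 120 mm high, loose on the bench beyond the track; origin at the centre of its underside. Not to be moved.

How it is judged (in metres and radians):
At the end, for the whole second after the job is handed in: The carton rests flat on the rollers in the bay, at rest, its origin between 181 and 193 mm along the track (home is 185) and within 10 mm of the centre line, square within 4 degrees, the buffer pressed in by at least 3 mm and the pawl up (under 0.05 rad) behind it (x of carton in the frame of track between 0.181 and 0.193 m and y of carton in the frame of track between -0.01 and 0.01 m and z of carton in the frame of track between 0.074 and 0.086 m and angle between the x axis of carton and the x axis of track, either way round below 0.07 rad and angle between carton's own z axis and vertical below 0.05 rad and value of joint pawl below 0.05 rad and value of joint buffer above 0.003 m and linear speed of carton below 0.02 m/s); the robot touches nothing.
It fails at once if the carton is pressed with more than 40 N (contact force between carton and the fingers above 40 N).
It fails at once if the carton is shoved faster than 0.4 m/s (linear speed of carton above 0.4 m/s).
It fails at once if the carton is tipped more than 0.2 rad or lifted off the rollers by more than 25 mm (angle between carton's own z axis and vertical above 0.2 rad or z of carton in the frame of track above 0.105 m).
It fails at once if the flask, the measuring jar or the jug is moved by more than 20 mm (distance of any of flask, jar, jug from where it was at the start of the episode above 0.02 m).
It also fails if it takes over 67 s, if anything falls off the work surface, if the arm or the gripper's body presses on something with over 40 N, if the wrist force passes 120 N, or if a joint passes its speed limit or range.

## Robot

A 6-joint arm with a two-finger parallel gripper is mounted at the origin on the work surface. World frame = base frame: x ahead of the robot, y to its left, z up, the work surface at z = 0. Lengths are in m, angles in degrees, forces in N, time in s.
With the tool pointing down it reaches from about 0.375 to 0.9 m from the base axis. Payload 3.1 kg.
Tool frame: the origin (TCP) lies at the very end of the fingers, on their centre line; the grasp point (between the pads) lies bot.grip_point_offset behind it (bot.grip_point_offset is the distance from the TCP to the grasp point, in m); z points along the fingers, y is the line along which they close (so a half turn about z gives the same grasp; the last joint's range is limited). The gripper opens to 87 mm and grips with 3 to 60 N. Pads are 19 mm wide; open, the fingers measure 117 mm over their backs; the gripper's body (75 mm by 190 mm) begins 51 mm behind the grasp point.
Start: joints at [61.392, 30.224, 82.088, -0, 67.689, -10.227], TCP at [0.197, 0.593, 0.195] pointing down, gripper open.
Joint ranges: [-176.69, 176.69], [-43.24, 126.21], [12.49, 139.97], [-82, 262], [0, 151.66], [-163.58, 163.58]. Speed limits (degrees/s): [159.86, 159.86, 180, 180, 180, 180].

## Interface

Orientations are given as a 3x3 rotation matrix whose columns are the frame's x, y, z axes.
In Python, from rig import bot, viewer, ticket gives the robot as it stands.
- The arm moves only by the tool servo_tool, never from a script. Its argument "targets" is a list of rows, each an object with "offset": the shift along the tool's x, y, z in m, a list of three; "dr": the turn, a rotation vector about the tool's x, y, z in degrees, a list of three. In form: [{"offset": [x, y, z], "dr": [ax, ay, az]}, ...]. A call has 1 to 20 rows; each row is the pose to reach, as a shift and turn from the pose commanded when the call began, along the tool's axes at that moment; what a row does not reach only later rows make up. A row lasts 1/12 s, in which the tool goes at most 41.7 mm and 7.16 degrees, less where a joint would pass 70% of its speed; a pose out of reach is approached as far as the arm can. A call with a gripper value outside its range is refused whole. "gripper" is the gripper command: -1 is fully open, 1 is shut, values between are in proportion, set as the call begins (left out, the last holds). The fingers move at their own pace and stop on an object; the grip force is fixed at half the most. Time passes only in rows, so rows that repeat a pose let the fingers close. It gives the time, the measured TCP pose, the force, the opening and the grip force at its end, in the units of the state.
- bot.read_state(): the state, without advancing time (a new reading comes with each control period).
- viewer.capture(name): name is "side" or "top"; returns a dict with "color" (480x640x3 uint8, red, green, blue), "camera_matrix" (3x3 intrinsics, pixels), "R" (3x3) and "t" (3): a world point X has camera coordinates R X + t. Camera axes: x right, y down, z forward; pixel columns grow to the right and rows downward; lengths in m; the calibration is good to about 2 mm. A picture is of the moment at which its call begins. There is no depth.
- ticket.hand_in(): hands the job in; it is judged then, once.
The state is a dict: "time_s": time; "joint_positions": joint angles; "qvel": joint speeds; "tau": joint torques, N m; "position": TCP position; "tcp_rot": TCP orientation; "force": force on the tool from outside, world axes, zero at the start; "moment": the same for the moment, N m; "opening": opening from 0.0 (shut) to 1.0 (fully open); "grasp_force": force on a finger pad.
Only numpy, scipy, OpenCV 4.12 (cv2) and the standard library are available. Lean on these libraries where they do the work, as an engineer would, in place of code of your own. Each camera call takes 0.05 s, during which the arm holds its last target. There are 200 camera calls.

## Working session

There is one attempt and no reset: what is moved stays moved. The work goes in short steps, Python scripts to look and compute and a tool call to move; the robot and the scene stay as the last step left them, time stands still between calls to the robot, and variables do not carry over. Pictures are saved under pics/ and viewed, at most 10 in all, crops included, and the job is handed in when it is done.

Besides the shell and the picture viewer there is one more tool, called after "Call:" by a JSON object that holds its "api" and its "payload", one argument or row to a line. servo_tool: Moves the arm, as the interface text tells. Its arguments: {"type":"object","properties":{"targets":{"type":"array"},"gripper":{"type":"number"}},"required":["targets"]}

```bash
mkdir -p pics; ls
python3 - <<'E'
from rig import bot,viewer,ticket
import cv2,numpy as np
s=bot.read_state();print(s['time_s'],s['position'],s['tcp_rot'],s['force'],bot.grip_point_offset)
for n in('top','side'):
    c=viewer.capture(n);cv2.imwrite(f'pics/{n}0.png',c['color'][:,:,::-1]);np.savez(f'{n}.npz',K=c['camera_matrix'],R=c['R'],t=c['t']);print(n,c['camera_matrix'],-np.array(c['R']).T@c['t'],c['R'])
E
```

```text
pics
0.0 [0.19667736 0.59241232 0.19387554] [[-9.48969814e-01  3.15365230e-01 -1.03117382e-03]
 [ 3.15366683e-01  9.48968015e-01 -1.88742728e-03]
 [ 3.83322030e-04 -2.11630938e-03 -9.99997687e-01]] [-0.13302835 -0.45232973 -0.97031398] 0.0187
top [[435.34485039   0.         317.18982913]
 [  0.         435.34485039 237.65562814]
 [  0.           0.           1.        ]] [ 0.47561446 -0.01430266  0.9649536 ] [[ 0.02040258 -0.9996299   0.01799413]
 [-0.99214147 -0.02246542 -0.1230878 ]
 [ 0.12344649 -0.01534142 -0.99223264]]
side [[437.10506767   0.         318.77935737]
 [  0.         437.10506767 236.7629912 ]
 [  0.           0.           1.        ]] [ 0.68346306 -0.61263385  0.88310303] [[ 0.9885785   0.1496188  -0.01807671]
 [ 0.10527499 -0.77140737 -0.62757298]
 [-0.10784123  0.61850213 -0.77834785]]
```

View pics/top0.png

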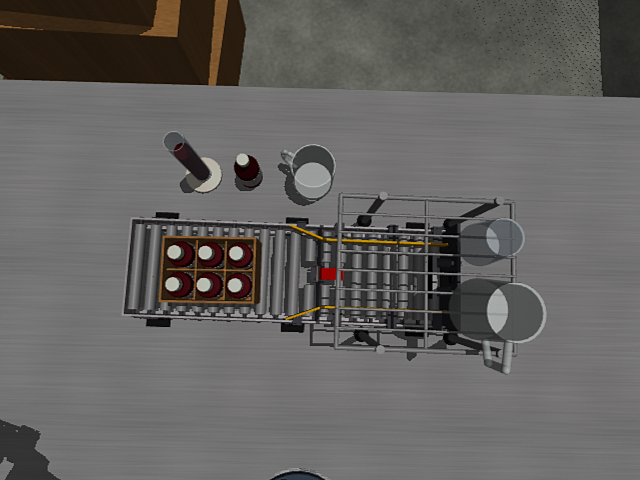

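View pics/side0.png

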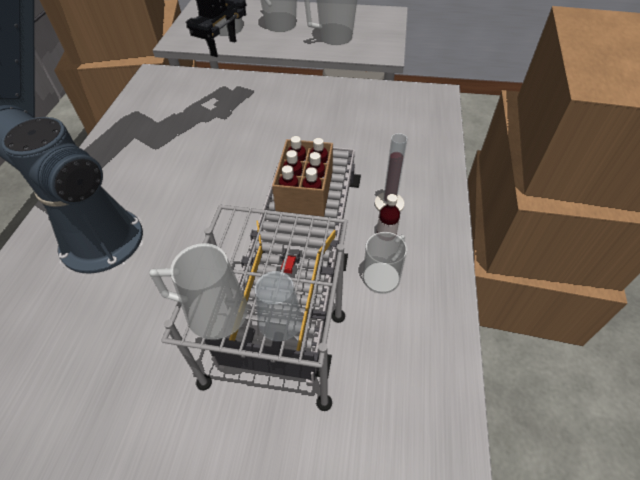

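The top view shows the track running right (world −y). Its entry corners are at (131,218) and (123,317), and the guide mouths at (290,226) and (287,319). The carton rim corners are about (164,237), (259,237), (256,305) and (160,301). In the side view the flask, jar and jug stand beyond the track on its far (+x) side.

```bash
cat > h.py <<'E'
import numpy as np,cv2
def ray(n,px,z):
    c=np.load(f'{n}.npz');K,R,t=c['K'],c['R'],c['t']
    C=-R.T@t; out=[]
    for p in np.atleast_2d(px):
        d=R.T@np.linalg.inv(K)@[p[0],p[1],1]; out.append(C+d*(z-C[2])/d[2])
    return np.array(out)
def proj(n,X):
    c=np.load(f'{n}.npz');x=np.atleast_2d(X)@c['R'].T+c['t'];x=x@c['K'].T;return x[:,:2]/x[:,2:]
E
python3 - <<'E'
from h import *
print('entry',ray('top',[(131,218),(123,317)],.076))
print('guides',ray('top',[(290,226),(287,319),(325,241),(322,307),(447,245)],.11))
print('rim',ray('top',[(164,237),(259,237),(256,305),(160,301)],.175))
print('shelf',ray('top',[(339,195),(336,349)],.252))
print('foot',ray('top',[(206,174),(249,175),(313,182)],.0))
im=cv2.imread('pics/top0.png')
c=im[180:370,100:420];cv2.imwrite('pics/c1.png',cv2.resize(c,None,fx=2.5,fy=2.5,interpolation=cv2.INTER_CUBIC)[:600])
E
```

```text
entry [[0.61821896 0.35509062 0.076     ]
 [0.41782956 0.35638751 0.076     ]]
guides [[ 0.60405267  0.02688179  0.11      ]
 [ 0.42233088  0.02756878  0.11      ]
 [ 0.57566702 -0.04310454  0.11      ]
 [ 0.44657424 -0.03962645  0.11      ]
 [ 0.57312486 -0.285576    0.11      ]]
rim [[0.56879151 0.2519038  0.175     ]
 [0.57269608 0.0796755  0.175     ]
 [0.44998074 0.08051507 0.175     ]
 [0.45363967 0.25169283 0.175     ]]
shelf [[ 0.63700748 -0.0603299   0.252     ]
 [ 0.38541055 -0.05910286  0.252     ]]
foot [[ 0.73518687  0.22550392  0.        ]
 [ 0.73532339  0.12833492  0.        ]
 [ 0.72270246 -0.01711726  0.        ]]
```

View pics/c1.png

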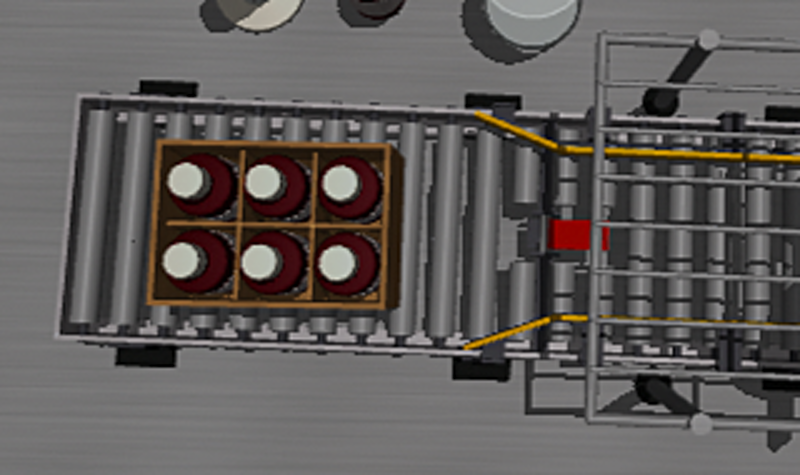

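The enlarged crop shows the rim corners at crop (158,142), (390,145), (384,305) and (149,302). The guide kinks are at crop (558,150) and (553,318). I'll fit both poses from these.

```bash
cat > fit.py <<'E'
from h import *
from scipy.optimize import least_squares
def P(p,L):
    c,s=np.cos(p[2]),np.sin(p[2]);L=np.atleast_2d(L);return np.c_[p[0]+c*L[:,0]-s*L[:,1],p[1]+s*L[:,0]+c*L[:,1]]
def fit(px,L,z,x0):
    W=np.array([ray('top',a,b)[0,:2] for a,b in zip(px,z)])
    r=least_squares(lambda p:(P(p,L)-W).ravel(),x0,loss='soft_l1',f_scale=.003)
    return r.x,(P(r.x,L)-W)*1e3
cr=lambda a:np.array(a)/2.5+[100,180]
E
python3 - <<'E'
from fit import *
px=cr([(79,95),(56,337),(475,113),(465,348),(558,150),(553,318),(600,35),(590,420)])
L=[(-.33,.1),(-.33,-.1),(-.01,.092),(-.01,-.092),(.06,.064),(.06,-.064),(.08,.13),(.08,-.13)]
T,r=fit(px,L,[.076]*2+[.11]*4+[.248]*2,[.51,.02,-1.57]);print('track',T,np.degrees(T[2]));print(r.round(1))
px=cr([(158,142),(390,145),(384,305),(149,302)])
C,r=fit(px,[(-.085,.06),(.085,.06),(.085,-.06),(-.085,-.06)],[.175]*4,[.51,.17,-1.57]);print('carton',C,np.degrees(C[2]));print(r.round(1))
c,s=np.cos(T[2]),np.sin(T[2]);d=C[:2]-T[:2];print('carton in track',c*d[0]+s*d[1],-s*d[0]+c*d[1],np.degrees(C[2]-T[2]))
np.save('T.npy',T)
E
```

```text
track [ 0.51370414  0.02067065 -1.58862969] -91.02177627990478
[[ 1.3 -5. ]
 [-2.5 -5.5]
 [ 0.2  2.1]
 [-0.   2.8]
 [-1.  -1. ]
 [ 2.5 -0.1]
 [ 2.6  0.6]
 [-4.2  2.3]]
carton [ 0.51226756  0.16895626 -1.56414191] -89.61873028779429
[[ 2.6  1. ]
 [ 2.1 -0.7]
 [-2.4 -1.4]
 [-2.3  1.1]]
carton in track -0.14823641792503653 -0.004080643922853974 1.403045992110492
```

```bash
cat > go.py <<'E'
from fit import *
from rig import bot
from scipy.spatial.transform import Rotation as Ro
T=np.load('T.npy');t=np.array([np.cos(T[2]),np.sin(T[2]),0]);n=np.array([-t[1],t[0],0])
def to(x,y,z,lean=45):
    "track-frame TCP target -> offset, dr from the present measured pose"
    s=bot.read_state();R=np.array(s['tcp_rot']);p=np.array(s['position'])
    a=np.radians(lean);Z=np.sin(a)*t-np.cos(a)*np.array([0,0,1]);G=np.c_[np.cross(n,Z),n,Z]
    X=np.r_[T[:2],0]+x*t+y*n+[0,0,z]
    d=p-np.r_[T[:2],0];print('t',s['time_s'],'now track',d@t,d@n,p[2],'F',(np.array(s['force'])@np.c_[t,n,[0,0,1]]).round(1),'j',np.round(s['joint_positions'],1))
    print('offset',(R.T@(X-p)).round(4),'dr',np.degrees(Ro.from_matrix(R.T@G).as_rotvec()).round(2),'travel dir in tool',(R.T@t).round(4),'across',(R.T@n).round(4))
E
python3 -c "
from go import *
to(-.42,0,.26)"
```

```text
t 0.1 now track -0.5660641822534739 -0.3271555783658292 0.19394427690301824 F [ 0.3  0.2 -0.8] j [ 61.4  30.3  82.1  -0.   67.7 -10.2]
offset [-0.3558 -0.0419 -0.0661] dr [ 28.34 -38.63  68.7 ] travel dir in tool [-0.2983 -0.9545  0.0018] across [-9.545e-01  2.983e-01 -9.000e-04]
```

Call:
{"api": "servo_tool", "payload": {
  "targets": [
    {"offset":[-0.03,-0.004,-0.005],"dr":[2,-2.7,4.9]},
    {"offset":[-0.06,-0.007,-0.011],"dr":[4,-5.4,9.7]},
    {"offset":[-0.09,-0.0105,-0.0165],"dr":[6,-8.2,14.5]},
    {"offset":[-0.12,-0.014,-0.022],"dr":[8,-10.9,19.4]},
    {"offset":[-0.15,-0.0175,-0.0275],"dr":[10,-13.6,24.2]},
    {"offset":[-0.18,-0.021,-0.033],"dr":[12,-16.4,29.1]},
    {"offset":[-0.21,-0.0245,-0.0385],"dr":[14,-19.1,33.9]},
    {"offset":[-0.24,-0.028,-0.044],"dr":[16,-21.8,38.8]},
    {"offset":[-0.27,-0.0315,-0.05],"dr":[18,-24.5,43.6]},
    {"offset":[-0.3,-0.035,-0.055],"dr":[20,-27.3,48.5]},
    {"offset":[-0.33,-0.0385,-0.06],"dr":[22,-30,53.3]},
    {"offset":[-0.356,-0.042,-0.066],"dr":[24,-32.7,58.2]},
    {"offset":[-0.356,-0.042,-0.066],"dr":[26,-35.4,63]},
    {"offset":[-0.356,-0.042,-0.066],"dr":[28.3,-38.6,68.7]},
    {"offset":[-0.356,-0.042,-0.066],"dr":[28.3,-38.6,68.7]},
    {"offset":[-0.356,-0.042,-0.066],"dr":[28.3,-38.6,68.7]},
    {"offset":[-0.356,-0.042,-0.066],"dr":[28.3,-38.6,68.7]}
  ],
  "gripper": -1
}}

```text
time_s: 1.52
position: [0.5212, 0.441, 0.2605]
tcp_rot: [[0.01, 1.0, -0.011], [0.709, -0.015, -0.705], [-0.705, -0.001, -0.709]]
force: [0.3, -0.8, 0.7]
opening: 0.997
grasp_force: 0.0
```

```bash
python3 -c "
from go import *
to(-.27,-.002,.13)"
```

```text
t 1.5167 now track -0.42040258999771396 -6.6533656416067525e-06 0.26049464594587696 F [0.8 0.3 0.7] j [ 44.7  52.2  41.3 -33.7 117.4  38.1]
offset [-0.0146 -0.0023  0.1986] dr [ 0.07 -0.16  0.14] travel dir in tool [-0.709  -0.0025  0.7052] across [-0.0024  1.      0.0012]
```

Call:
{"api": "servo_tool", "payload": {
  "targets": [
    {"offset":[-0.003,-0.0005,0.025],"dr":[0,0,0]},
    {"offset":[-0.005,-0.001,0.055],"dr":[0,0,0]},
    {"offset":[-0.008,-0.0015,0.085],"dr":[0,0,0]},
    {"offset":[-0.01,-0.002,0.115],"dr":[0,0,0]},
    {"offset":[-0.012,-0.0023,0.145],"dr":[0,0,0]},
    {"offset":[-0.0146,-0.0023,0.17],"dr":[0,0,0]},
    {"offset":[-0.0146,-0.0023,0.188],"dr":[0,0,0]},
    {"offset":[-0.0146,-0.0023,0.1986],"dr":[0,0,0]},
    {"offset":[-0.0146,-0.0023,0.1986],"dr":[0,0,0]}
  ]
}}

```text
time_s: 2.27
position: [0.5156, 0.289, 0.1303]
tcp_rot: [[0.012, 1.0, -0.014], [0.708, -0.018, -0.706], [-0.706, -0.002, -0.708]]
force: [-0.0, -0.9, -0.2]
opening: 0.997
grasp_force: 0.0
```

Run:
```python
from go import *
from rig import viewer
c=viewer.capture('top');im=c['color'][:,:,::-1];cv2.imwrite('pics/c2.png',cv2.resize(im[180:370,100:420],None,fx=2.5,fy=2.5))
to(-.2,-.002,.13)
```

```text
t 2.3167 now track -0.2697400061482989 -0.002076391540808327 0.13111353608370951 F [-0.6  0.5  0.6] j [ 36.6  49.2  70.1 -34.   91.6  46.3]
offset [-0.0487  0.      0.05  ] dr [ 0.05 -0.18 -0.01] travel dir in tool [-7.093e-01 -5.000e-04  7.049e-01] across [1.e-04 1.e+00 8.e-04]
```

View pics/c2.png

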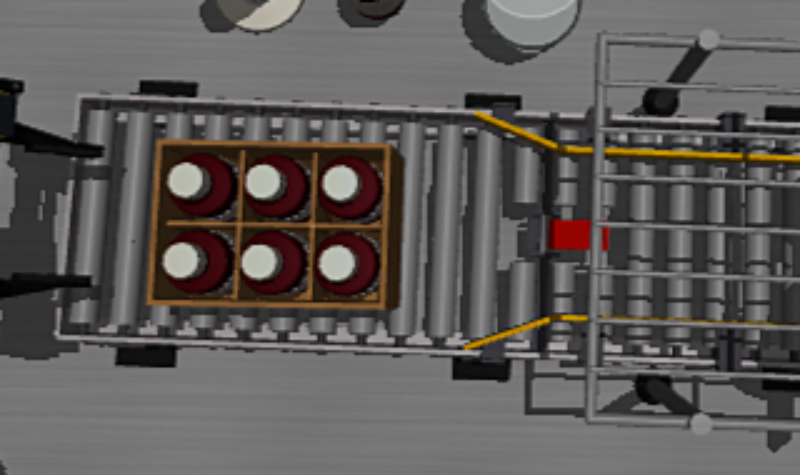

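The fingertips at crop (100,152) and (90,281) straddle the rear face evenly, so I push with both open fingers to square the carton.

Call:
{"api": "servo_tool", "payload": {
  "targets": [
    {"offset":[-0.0035,0,0.0035],"dr":[0,0,0]},
    {"offset":[-0.007,0,0.007],"dr":[0,0,0]},
    {"offset":[-0.0105,0,0.0105],"dr":[0,0,0]},
    {"offset":[-0.014,0,0.014],"dr":[0,0,0]},
    {"offset":[-0.0175,0,0.0175],"dr":[0,0,0]},
    {"offset":[-0.021,0,0.021],"dr":[0,0,0]},
    {"offset":[-0.0245,0,0.0245],"dr":[0,0,0]},
    {"offset":[-0.028,0,0.028],"dr":[0,0,0]},
    {"offset":[-0.0315,0,0.0315],"dr":[0,0,0]},
    {"offset":[-0.035,0,0.035],"dr":[0,0,0]},
    {"offset":[-0.0385,0,0.0385],"dr":[0,0,0]},
    {"offset":[-0.042,0,0.042],"dr":[0,0,0]},
    {"offset":[-0.0455,0,0.0455],"dr":[0,0,0]},
    {"offset":[-0.049,0,0.049],"dr":[0,0,0]},
    {"offset":[-0.0525,0,0.0525],"dr":[0,0,0]},
    {"offset":[-0.056,0,0.056],"dr":[0,0,0]},
    {"offset":[-0.0595,0,0.0595],"dr":[0,0,0]},
    {"offset":[-0.063,0,0.063],"dr":[0,0,0]},
    {"offset":[-0.0665,0,0.0665],"dr":[0,0,0]},
    {"offset":[-0.07,0,0.07],"dr":[0,0,0]}
  ]
}}

```text
time_s: 3.98
position: [0.5151, 0.1911, 0.1301]
tcp_rot: [[0.013, 1.0, -0.012], [0.709, -0.018, -0.705], [-0.705, 0.001, -0.709]]
force: [0.1, 0.2, -1.0]
opening: 1.001
grasp_force: 0.3
```

Run:
```python
from go import *
from rig import viewer
c=viewer.capture('top');im=c['color'][:,:,::-1];cv2.imwrite('pics/c3.png',cv2.resize(im[180:370,100:420],None,fx=2.5,fy=2.5))
to(0,-.002,.13)
```

```text
t 4.0333 now track -0.16946875805050404 -0.0019627076516341006 0.13028218341840445 F [ 0.6 -0.4 -0.1] j [ 29.8  44.9  81.6 -37.7  82.5  45.9]
offset [-1.198e-01  1.000e-04  1.199e-01] dr [-0.02 -0.08 -0.04] travel dir in tool [-7.080e-01  7.000e-04  7.062e-01] across [ 7.e-04  1.e+00 -3.e-04]
```

View pics/c3.png

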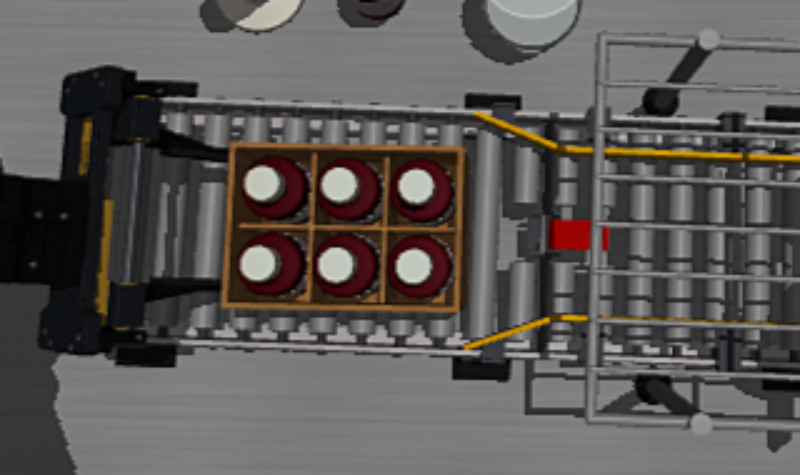

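The carton moved cleanly. Its rim corners are now at crop (231,143), (466,149), (460,311) and (224,306).

Run:
```python
from go import *
C,r=fit(cr([(231,143),(466,149),(460,311),(224,306)]),[(-.085,.06),(.085,.06),(.085,-.06),(-.085,-.06)],[.175]*4,[.51,.1,-1.57])
d=np.r_[C[:2]-T[:2],0];print(d@t,d@n,np.degrees(C[2]-T[2]));print(r.round(1))
```

```text
-0.09417789267964767 -0.004655586686421392 1.0065336018516875
[[ 1.2 -0.6]
 [ 1.7  0.3]
 [-1.3 -0.6]
 [-1.5  0.9]]
```

Run:
```python
from go import *
W=ray('top',cr([(101,152),(92,281)]),.131)
for w in W:
    d=w-np.r_[T[:2],.0]; print(d@t,d@n)
print('expected tcp -.2697 -.002')
W=ray('top',cr([(548,235),(607,235)]),.08)
for w in W: d=w-np.r_[T[:2],0]; print('pawl',d@t,d@n)
W=ray('top',cr([(231,143),(466,149),(460,311),(224,306)]),.175)
for w in W: d=w-np.r_[T[:2],0]; print('rim',d@t,d@n)
```

```text
-0.29137377957800703 0.04674625428578517
-0.2895035107240962 -0.05128536251596289
expected tcp -.2697 -.002
pawl 0.05427710449569219 -0.001180323535429663
pawl 0.10215626492472402 0.0006861438910256251
rim -0.180835692356926 0.05266865463270698
rim -0.00992385737083402 0.05517427622761026
rim -0.008728923259219283 -0.06183179863178537
rim -0.1772029712483305 -0.06465500577292566
```

Call:
{"api": "servo_tool", "payload": {
  "targets": [
    {"offset":[-0.0035,0,0.0035],"dr":[0,0,0]},
    {"offset":[-0.007,0,0.007],"dr":[0,0,0]},
    {"offset":[-0.0105,0,0.0105],"dr":[0,0,0]},
    {"offset":[-0.014,0,0.014],"dr":[0,0,0]},
    {"offset":[-0.0175,0,0.0175],"dr":[0,0,0]},
    {"offset":[-0.021,0,0.021],"dr":[0,0,0]},
    {"offset":[-0.0245,0,0.0245],"dr":[0,0,0]},
    {"offset":[-0.028,0,0.028],"dr":[0,0,0]},
    {"offset":[-0.0315,0,0.0315],"dr":[0,0,0]},
    {"offset":[-0.035,0,0.035],"dr":[0,0,0]},
    {"offset":[-0.0385,0,0.0385],"dr":[0,0,0]},
    {"offset":[-0.042,0,0.042],"dr":[0,0,0]},
    {"offset":[-0.0455,0,0.0455],"dr":[0,0,0]},
    {"offset":[-0.049,0,0.049],"dr":[0,0,0]}
  ]
}}

```text
time_s: 5.2
position: [0.5139, 0.1219, 0.1299]
tcp_rot: [[0.013, 1.0, -0.012], [0.709, -0.018, -0.705], [-0.705, 0.001, -0.709]]
force: [0.5, -0.1, 0.9]
opening: 1.001
grasp_force: 0.3
```

Run:
```python
from go import *
to(.06,0,.13)
```

```text
t 5.2 now track -0.10116768261532504 -0.001658122246873149 0.12994257932189673 F [0.  0.5 0.9] j [ 24.4  42.4  88.3 -41.   76.5  45.3]
offset [-0.1143  0.0016  0.1136] dr [ 0.05 -0.14 -0.03] travel dir in tool [-7.089e-01 -2.000e-04  7.053e-01] across [6.e-04 1.e+00 9.e-04]
```

Call:
{"api": "servo_tool", "payload": {
  "targets": [
    {"offset":[-0.0035,0,0.0035],"dr":[0,0,0]},
    {"offset":[-0.007,0,0.007],"dr":[0,0,0]},
    {"offset":[-0.0105,0,0.0105],"dr":[0,0,0]},
    {"offset":[-0.014,0,0.014],"dr":[0,0,0]},
    {"offset":[-0.0175,0,0.0175],"dr":[0,0,0]},
    {"offset":[-0.021,0,0.021],"dr":[0,0,0]},
    {"offset":[-0.0245,0,0.0245],"dr":[0,0,0]},
    {"offset":[-0.028,0,0.028],"dr":[0,0,0]},
    {"offset":[-0.0315,0,0.0315],"dr":[0,0,0]},
    {"offset":[-0.035,0,0.035],"dr":[0,0,0]},
    {"offset":[-0.0385,0,0.0385],"dr":[0,0,0]},
    {"offset":[-0.042,0,0.042],"dr":[0,0,0]},
    {"offset":[-0.0455,0,0.0455],"dr":[0,0,0]},
    {"offset":[-0.049,0,0.049],"dr":[0,0,0]}
  ]
}}

```text
time_s: 6.37
position: [0.5135, 0.0529, 0.1298]
tcp_rot: [[0.013, 1.0, -0.01], [0.709, -0.016, -0.705], [-0.705, 0.002, -0.709]]
force: [2.2, 4.4, 1.0]
opening: 0.999
grasp_force: 1.7
```

Run:
```python
from go import *
from rig import viewer
c=viewer.capture('top');im=c['color'][:,:,::-1];cv2.imwrite('pics/c4.png',cv2.resize(im[180:370,180:500],None,fx=2.5,fy=2.5))
to(.06,0,.13)
```

```text
t 6.4167 now track -0.03108239323329706 -0.001697818200520523 0.12996746948861704 F [-0.5  0.3 -0.2] j [ 18.2  40.4  94.1 -44.9  70.7  44.5]
offset [-0.0645  0.0017  0.0643] dr [ 0.01 -0.1  -0.05] travel dir in tool [-7.083e-01  5.000e-04  7.059e-01] across [9.e-04 1.e+00 2.e-04]
```

View pics/c4.png

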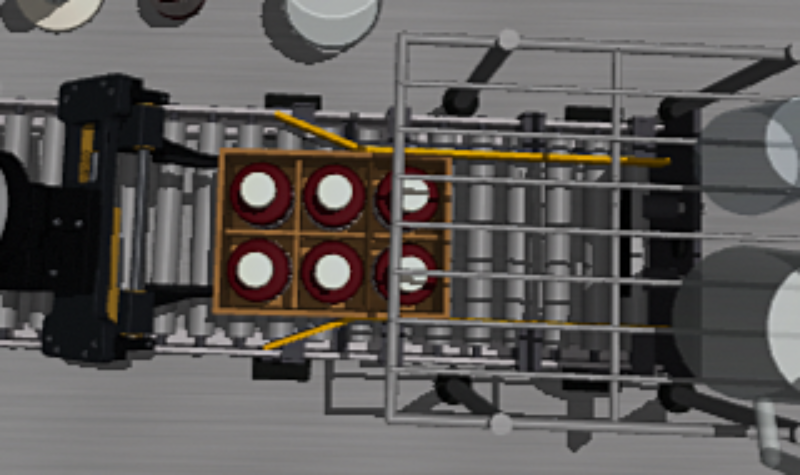

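The carton has entered the straight guides nearly square, with its rear corners at crop (220,148) and (212,313). I'll carry on.

Call:
{"api": "servo_tool", "payload": {
  "targets": [
    {"offset":[-0.0035,0,0.0035],"dr":[0,0,0]},
    {"offset":[-0.007,0,0.007],"dr":[0,0,0]},
    {"offset":[-0.0105,0,0.0105],"dr":[0,0,0]},
    {"offset":[-0.014,0,0.014],"dr":[0,0,0]},
    {"offset":[-0.0175,0,0.0175],"dr":[0,0,0]},
    {"offset":[-0.021,0,0.021],"dr":[0,0,0]},
    {"offset":[-0.0245,0,0.0245],"dr":[0,0,0]},
    {"offset":[-0.028,0,0.028],"dr":[0,0,0]},
    {"offset":[-0.0315,0,0.0315],"dr":[0,0,0]},
    {"offset":[-0.035,0,0.035],"dr":[0,0,0]},
    {"offset":[-0.0385,0,0.0385],"dr":[0,0,0]},
    {"offset":[-0.042,0,0.042],"dr":[0,0,0]},
    {"offset":[-0.0455,0,0.0455],"dr":[0,0,0]},
    {"offset":[-0.049,0,0.049],"dr":[0,0,0]}
  ]
}}

```text
time_s: 7.58
position: [0.5112, -0.0168, 0.1295]
tcp_rot: [[0.013, 1.0, -0.012], [0.709, -0.018, -0.705], [-0.705, 0.001, -0.709]]
force: [1.1, 2.2, 0.5]
opening: 1.001
grasp_force: 1.1
```

Run:
```python
from go import *
to(.08,-.0017,.13,)
to(.08,-.0017,.13,50)
```

```text
t 7.5833 now track 0.037481969275015625 -0.0018755377041884877 0.1295182485201546 F [-2.2  1.1  0.5] j [ 11.5  38.9  98.8 -49.4  65.1  43.6]
offset [-0.0305  0.0002  0.0297] dr [ 0.02 -0.14 -0.03] travel dir in tool [-7.088e-01  1.000e-04  7.054e-01] across [5.e-04 1.e+00 4.e-04]
t 7.5833 now track 0.037481969275015625 -0.0018755377041884877 0.1295182485201546 F [-2.2  1.1  0.5] j [ 11.5  38.9  98.8 -49.4  65.1  43.6]
offset [-0.0305  0.0002  0.0297] dr [ 0.02 -5.14 -0.03] travel dir in tool [-7.088e-01  1.000e-04  7.054e-01] across [5.e-04 1.e+00 4.e-04]
```

Call:
{"api": "servo_tool", "payload": {
  "targets": [
    {"offset":[-0.0028,0,0.0028],"dr":[0,0,0]},
    {"offset":[-0.0056,0,0.0056],"dr":[0,0,0]},
    {"offset":[-0.0085,0,0.0085],"dr":[0,0,0]},
    {"offset":[-0.0113,0,0.0113],"dr":[0,0,0]},
    {"offset":[-0.0141,0,0.0141],"dr":[0,0,0]},
    {"offset":[-0.017,0,0.017],"dr":[0,0,0]},
    {"offset":[-0.0198,0,0.0198],"dr":[0,0,0]},
    {"offset":[-0.0226,0,0.0226],"dr":[0,0,0]},
    {"offset":[-0.0255,0,0.0255],"dr":[0,0,0]},
    {"offset":[-0.0283,0,0.0283],"dr":[0,0,0]}
  ]
}}

```text
time_s: 8.42
position: [0.5106, -0.0567, 0.1295]
tcp_rot: [[0.013, 1.0, -0.012], [0.709, -0.018, -0.705], [-0.705, 0.001, -0.709]]
force: [1.5, 1.6, -0.7]
opening: 1.001
grasp_force: 0.8
```

Run:
```python
from go import *
from rig import viewer
c=viewer.capture('top');im=c['color'][:,:,::-1];cv2.imwrite('pics/c5.png',cv2.resize(im[180:370,180:500],None,fx=2.5,fy=2.5))
to(.1,-.0017,.13,)
```

```text
t 8.4667 now track 0.07812495823912656 -0.0021642367807082853 0.12960602925423542 F [-0.1  0.7  0.1] j [  7.3  38.2 101.  -52.3  62.   42.9]
offset [-0.0158  0.0005  0.0152] dr [-0.04 -0.09 -0.04] travel dir in tool [-0.7082  0.001   0.706 ] across [ 7.e-04  1.e+00 -7.e-04]
```

View pics/c5.png

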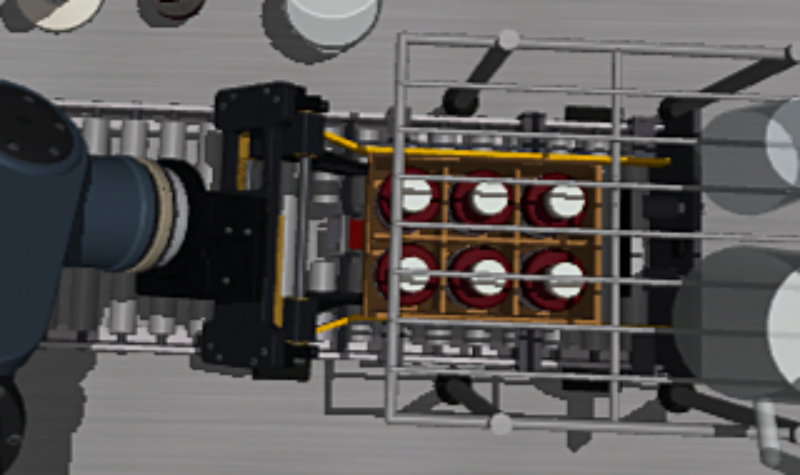

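The carton is square between the guides, with its rear edge at crop x≈367 and its front edge at ≈602, about 14 mm short of the buffer plate at ≈622. I'll push slowly onto the buffer.

Call:
{"api": "servo_tool", "payload": {
  "targets": [
    {"offset":[-0.0014,0,0.0014],"dr":[0,0,0]},
    {"offset":[-0.0028,0,0.0028],"dr":[0,0,0]},
    {"offset":[-0.0042,0,0.0042],"dr":[0,0,0]},
    {"offset":[-0.0057,0,0.0057],"dr":[0,0,0]},
    {"offset":[-0.0071,0,0.0071],"dr":[0,0,0]},
    {"offset":[-0.0085,0,0.0085],"dr":[0,0,0]},
    {"offset":[-0.0099,0,0.0099],"dr":[0,0,0]},
    {"offset":[-0.0113,0,0.0113],"dr":[0,0,0]},
    {"offset":[-0.0127,0,0.0127],"dr":[0,0,0]},
    {"offset":[-0.0141,0,0.0141],"dr":[0,0,0]},
    {"offset":[-0.0141,0,0.0141],"dr":[0,0,0]}
  ]
}}

```text
time_s: 9.38
position: [0.5103, -0.0766, 0.1294]
tcp_rot: [[0.013, 1.0, -0.012], [0.709, -0.018, -0.705], [-0.706, 0.001, -0.709]]
force: [0.1, 0.4, -0.3]
opening: 1.0
grasp_force: 0.1
```

Run:
```python
from go import *
to(.106,-.002,.13,)
```

```text
t 9.3833 now track 0.09734152083484114 -0.0016878078444721855 0.12944974670877107 F [-0.4  0.1 -0.3] j [  5.2  37.9 101.9 -53.7  60.5  42.6]
offset [-0.0065 -0.0003  0.0057] dr [ 0.03 -0.13 -0.04] travel dir in tool [-7.087e-01  1.000e-04  7.055e-01] across [7.e-04 1.e+00 5.e-04]
```

Call:
{"api": "servo_tool", "payload": {
  "targets": [
    {"offset":[-0.0014,0,0.0014],"dr":[0,0,0]},
    {"offset":[-0.0028,0,0.0028],"dr":[0,0,0]},
    {"offset":[-0.0042,0,0.0042],"dr":[0,0,0]},
    {"offset":[-0.0057,0,0.0057],"dr":[0,0,0]},
    {"offset":[-0.0071,0,0.0071],"dr":[0,0,0]},
    {"offset":[-0.0071,0,0.0071],"dr":[0,0,0]}
  ]
}}

```text
time_s: 9.88
position: [0.5103, -0.0863, 0.1293]
tcp_rot: [[0.014, 1.0, -0.012], [0.709, -0.018, -0.705], [-0.705, 0.001, -0.709]]
force: [0.3, 2.3, 0.6]
opening: 0.998
grasp_force: 1.2
```

Run:
```python
from go import *
to(.12,-.002,.13,)
```

```text
t 9.8833 now track 0.1069647020272285 -0.0015145036741728063 0.12934133348670937 F [-2.3  0.2  0.6] j [  4.1  37.7 102.4 -54.4  59.7  42.4]
offset [-0.0097 -0.0005  0.0087] dr [ 0.06 -0.18 -0.05] travel dir in tool [-7.093e-01 -1.000e-04  7.049e-01] across [9.0e-04 1.0e+00 1.1e-03]
```

Call:
{"api": "servo_tool", "payload": {
  "targets": [
    {"offset":[-0.0014,0,0.0014],"dr":[0,0,0]},
    {"offset":[-0.0028,0,0.0028],"dr":[0,0,0]},
    {"offset":[-0.0042,0,0.0042],"dr":[0,0,0]},
    {"offset":[-0.0057,0,0.0057],"dr":[0,0,0]},
    {"offset":[-0.0057,0,0.0057],"dr":[0,0,0]}
  ]
}}

```text
time_s: 10.3
position: [0.5103, -0.0935, 0.1292]
tcp_rot: [[0.014, 1.0, -0.011], [0.71, -0.017, -0.704], [-0.704, 0.002, -0.71]]
force: [-0.8, 6.4, 2.1]
opening: 1.0
grasp_force: 3.4
```

Run:
```python
from go import *
to(.12,-.002,.13,)
```

```text
t 10.3 now track 0.11417638084197844 -0.0014019331504388837 0.1292413206379779 F [-6.4 -1.   2.1] j [  3.3  37.6 102.7 -54.9  59.1  42.2]
offset [-0.0047 -0.0006  0.0036] dr [ 0.11 -0.25 -0.06] travel dir in tool [-7.101e-01 -7.000e-04  7.041e-01] across [0.001  1.     0.0019]
```

Call:
{"api": "servo_tool", "payload": {
  "targets": [
    {"offset":[-0.001,0,0.001],"dr":[0,0,0]},
    {"offset":[-0.002,0,0.002],"dr":[0,0,0]},
    {"offset":[-0.003,0,0.003],"dr":[0,0,0]},
    {"offset":[-0.004,0,0.004],"dr":[0,0,0]},
    {"offset":[-0.0046,0,0.0046],"dr":[0,0,0]},
    {"offset":[-0.0046,0,0.0046],"dr":[0,0,0]}
  ]
}}

```text
time_s: 10.8
position: [0.5102, -0.099, 0.1291]
tcp_rot: [[0.014, 1.0, -0.01], [0.711, -0.017, -0.703], [-0.703, 0.003, -0.711]]
force: [-0.7, 10.8, 4.0]
opening: 0.998
grasp_force: 5.4
```

Run:
```python
from go import *
from rig import viewer
im=[cv2.resize(viewer.capture('top')['color'][220:330,280:440,::-1],(800,550),interpolation=cv2.INTER_CUBIC)];cv2.imwrite('pics/c6.png',im[0])
im=viewer.capture('side')['color'][:,:,::-1];cv2.imwrite('pics/c7.png',cv2.resize(im[180:380,170:390],(660,600),interpolation=cv2.INTER_CUBIC))
to(.124,-.002,.13,)
```

```text
t 10.9 now track 0.1197252881593067 -0.0013444887211188355 0.12910473063328462 F [-10.5  -0.7   4.2] j [  2.7  37.5 103.  -55.3  58.6  42.1]
offset [-0.0037 -0.0007  0.0024] dr [ 0.15 -0.31 -0.07] travel dir in tool [-0.711  -0.001   0.7032] across [0.0011 1.     0.0027]
```

View pics/c6.png

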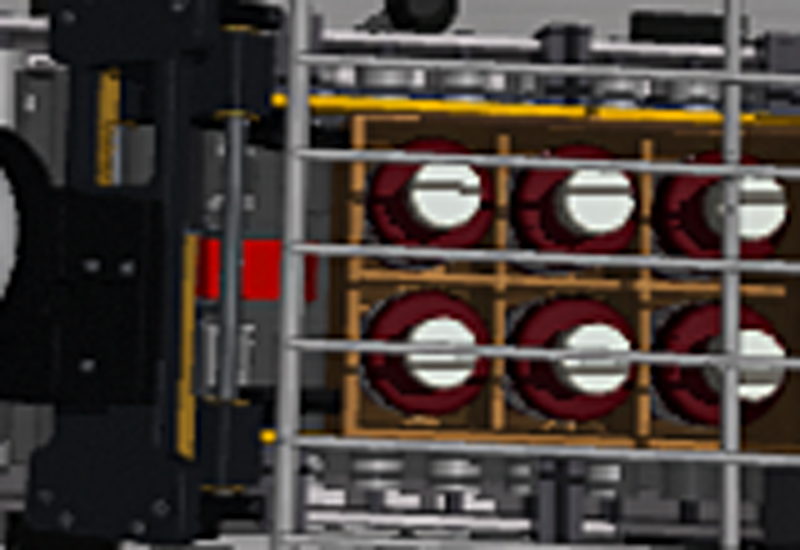

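The pawl's nose (crop x≈318) seems to be just clear of the carton's rear wall (≈335). At 10.5 N that is borderline, so I'll add about 2 mm for margin, still short of the hard stop.

Call:
{"api": "servo_tool", "payload": {
  "targets": [
    {"offset":[-0.0005,0,0.0005],"dr":[0,0,0]},
    {"offset":[-0.001,0,0.001],"dr":[0,0,0]},
    {"offset":[-0.0015,0,0.0015],"dr":[0,0,0]},
    {"offset":[-0.0015,0,0.0015],"dr":[0,0,0]},
    {"offset":[-0.0015,0,0.0015],"dr":[0,0,0]}
  ]
}}

```text
time_s: 11.32
position: [0.5102, -0.1008, 0.1291]
tcp_rot: [[0.014, 1.0, -0.01], [0.711, -0.017, -0.703], [-0.703, 0.003, -0.711]]
force: [-1.6, 12.5, 4.7]
opening: 1.001
grasp_force: 6.2
```

Run:
```python
from go import *
to(.115,-.002,.13,)
```

```text
t 11.3167 now track 0.12149888481945158 -0.0013475107825544725 0.12908048849516193 F [-12.4  -1.9   4.7] j [  2.5  37.5 103.  -55.4  58.4  42.1]
offset [ 0.004  -0.0006 -0.0052] dr [ 0.17 -0.34 -0.07] travel dir in tool [-0.7113 -0.0012  0.7029] across [0.0012 1.     0.0029]
```

Slow back-off now; the force should vanish within about 6 mm if the carton is locked.

Call:
{"api": "servo_tool", "payload": {
  "targets": [
    {"offset":[0.001,0,-0.001],"dr":[0,0,0]},
    {"offset":[0.002,0,-0.002],"dr":[0,0,0]},
    {"offset":[0.003,0,-0.003],"dr":[0,0,0]},
    {"offset":[0.004,0,-0.004],"dr":[0,0,0]},
    {"offset":[0.005,0,-0.005],"dr":[0,0,0]},
    {"offset":[0.006,0,-0.006],"dr":[0,0,0]},
    {"offset":[0.006,0,-0.006],"dr":[0,0,0]}
  ]
}}

```text
time_s: 11.9
position: [0.5103, -0.0934, 0.1292]
tcp_rot: [[0.013, 1.0, -0.01], [0.71, -0.017, -0.704], [-0.704, 0.002, -0.71]]
force: [-1.1, 6.3, 1.4]
opening: 0.997
grasp_force: 3.2
```

Run:
```python
from go import *
to(.03,-.002,.13,)
```

```text
t 11.9 now track 0.11406573355711952 -0.0013992919256060458 0.12920810925031562 F [-6.3 -1.2  1.4] j [  3.3  37.6 102.7 -54.9  59.1  42.2]
offset [ 0.0591 -0.0005 -0.0598] dr [ 0.12 -0.23 -0.03] travel dir in tool [-0.7099 -0.001   0.7043] across [6.0e-04 1.0e+00 2.1e-03]
```

It still pushes 6.3 N at the same spot as before, so the pawl probably did not catch. I'll press again, right up to the rigid stop, in small steps.

Call:
{"api": "servo_tool", "payload": {
  "targets": [
    {"offset":[-0.001,0,0.001],"dr":[0,0,0]},
    {"offset":[-0.002,0,0.002],"dr":[0,0,0]},
    {"offset":[-0.003,0,0.003],"dr":[0,0,0]},
    {"offset":[-0.004,0,0.004],"dr":[0,0,0]},
    {"offset":[-0.005,0,0.005],"dr":[0,0,0]},
    {"offset":[-0.006,0,0.006],"dr":[0,0,0]},
    {"offset":[-0.0065,0,0.0065],"dr":[0,0,0]},
    {"offset":[-0.007,0,0.007],"dr":[0,0,0]},
    {"offset":[-0.0075,0,0.0075],"dr":[0,0,0]},
    {"offset":[-0.0075,0,0.0075],"dr":[0,0,0]}
  ]
}}

```text
time_s: 12.73
position: [0.5102, -0.1019, 0.129]
tcp_rot: [[0.014, 1.0, -0.009], [0.712, -0.016, -0.702], [-0.702, 0.004, -0.712]]
force: [-2.2, 17.3, 6.3]
opening: 0.999
grasp_force: 8.9
```

Run:
```python
from go import *
from rig import viewer
im=viewer.capture('side')['color'][:,:,::-1];cv2.imwrite('pics/c8.png',cv2.resize(im[180:380,170:390],(660,600),interpolation=cv2.INTER_CUBIC))
to(.115,-.002,.13,)
```

```text
t 12.7833 now track 0.1225925156106241 -0.0012840041298321178 0.12900761887223053 F [-17.  -2.   7.] j [  2.3  37.4 103.1 -55.5  58.2  42. ]
offset [ 0.0047 -0.0007 -0.006 ] dr [ 0.21 -0.43 -0.09] travel dir in tool [-0.7125 -0.0014  0.7017] across [0.0016 1.     0.0037]
```

View pics/c8.png

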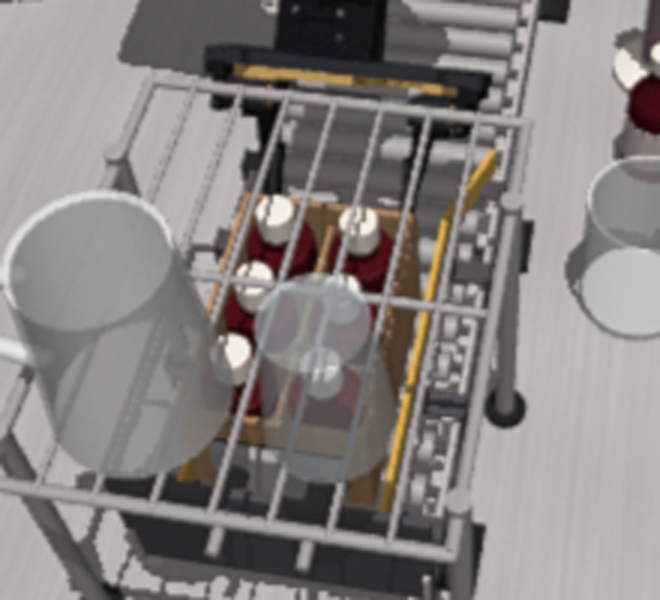

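The side view shows the carton square against the buffer, at the stop (17 N). Backing off slowly again.

Call:
{"api": "servo_tool", "payload": {
  "targets": [
    {"offset":[0.001,0,-0.001],"dr":[0,0,0]},
    {"offset":[0.002,0,-0.002],"dr":[0,0,0]},
    {"offset":[0.003,0,-0.003],"dr":[0,0,0]},
    {"offset":[0.004,0,-0.004],"dr":[0,0,0]},
    {"offset":[0.005,0,-0.005],"dr":[0,0,0]},
    {"offset":[0.006,0,-0.006],"dr":[0,0,0]},
    {"offset":[0.007,0,-0.007],"dr":[0,0,0]},
    {"offset":[0.0085,0,-0.0085],"dr":[0,0,0]},
    {"offset":[0.0085,0,-0.0085],"dr":[0,0,0]}
  ]
}}

```text
time_s: 13.53
position: [0.5102, -0.0929, 0.1295]
tcp_rot: [[0.013, 1.0, -0.011], [0.708, -0.017, -0.706], [-0.706, 0.001, -0.709]]
force: [-0.9, 1.2, -0.1]
opening: 0.998
grasp_force: 0.8
```

Run:
```python
from go import *
to(.03,-.002,.13,)
```

```text
t 13.5333 now track 0.11356651951639529 -0.001526564946520527 0.12946655896861137 F [-1.2 -0.9 -0.1] j [  3.5  37.6 102.7 -54.9  59.3  42.3]
offset [ 0.0588 -0.0004 -0.0593] dr [ 0.08 -0.12 -0.  ] travel dir in tool [-0.7086 -0.0009  0.7056] across [0.     1.     0.0013]
```

The force has now dropped to about 1 N at nearly the same place, so the pawl is holding the carton. I'll withdraw fully.

Call:
{"api": "servo_tool", "payload": {
  "targets": [
    {"offset":[0.003,0,-0.003],"dr":[0,0,0]},
    {"offset":[0.007,0,-0.007],"dr":[0,0,0]},
    {"offset":[0.014,0,-0.014],"dr":[0,0,0]},
    {"offset":[0.022,0,-0.022],"dr":[0,0,0]},
    {"offset":[0.032,0,-0.032],"dr":[0,0,0]},
    {"offset":[0.042,0,-0.042],"dr":[0,0,0]},
    {"offset":[0.052,0,-0.052],"dr":[0,0,0]},
    {"offset":[0.062,0,-0.062],"dr":[0,0,0]},
    {"offset":[0.072,0,-0.072],"dr":[0,0,0]},
    {"offset":[0.082,0,-0.087],"dr":[0,0,0]},
    {"offset":[0.09,0,-0.105],"dr":[0,0,0]},
    {"offset":[0.095,0,-0.125],"dr":[0,0,0]},
    {"offset":[0.095,0,-0.14],"dr":[0,0,0]},
    {"offset":[0.095,0,-0.14],"dr":[0,0,0]},
    {"offset":[0.095,0,-0.14],"dr":[0,0,0]}
  ]
}}

```text
time_s: 14.78
position: [0.5132, 0.0742, 0.1618]
tcp_rot: [[0.013, 1.0, -0.01], [0.709, -0.016, -0.705], [-0.705, 0.002, -0.709]]
force: [1.1, 0.5, -0.3]
opening: 0.999
grasp_force: 0.0
```

Run:
```python
from go import *
from rig import viewer
im=viewer.capture('top')['color'][:,:,::-1];cv2.imwrite('pics/c9.png',cv2.resize(im[180:370,180:500],None,fx=2.5,fy=2.5,interpolation=cv2.INTER_CUBIC))
to(.03,-.002,.13,)
```

```text
t 14.8333 now track -0.052659501322212046 -0.002035803854129469 0.1613461376864385 F [-0.4 -0.2 -0.8] j [ 20.2  38.2  91.7 -42.9  75.   42.2]
offset [-0.0365 -0.0001  0.0805] dr [ 0.06 -0.14  0.01] travel dir in tool [-0.7088 -0.0009  0.7054] across [-2.e-04  1.e+00  1.e-03]
```

View pics/c9.png

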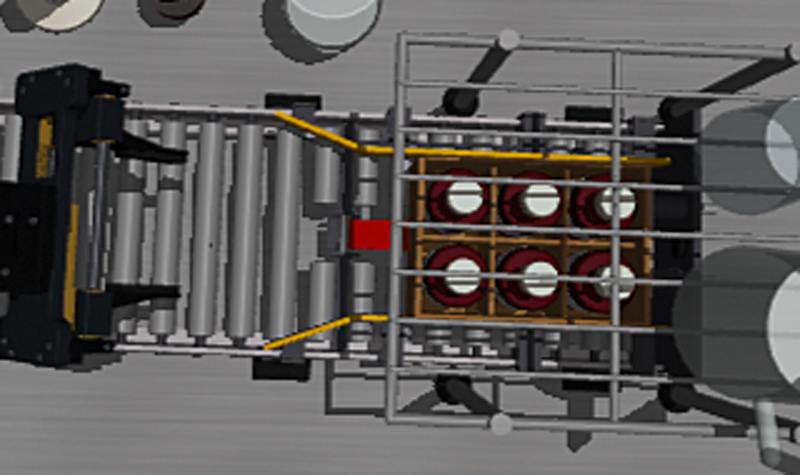

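The gripper is clear and the carton has stayed put. Its rim spans crop x 417–652, which puts its rear at about 0.100 m. It is square, with the red pawl behind it at (372,235).

```bash
python3 -c "
from rig import ticket
print(ticket.hand_in())"
```

```text
the job is handed in; nothing more can be done
None
```

I handed the job in with the carton locked square in the bay: its rear face is at about 0.100 m against the red pawl. The arm is clear, the flask, jar and jug were not touched, and peak push read 17 N; no verdict came back.

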